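# Set up the press coffee maker on the scale

### The arm

A 6-joint arm with a two-finger parallel gripper is mounted at the origin on the work surface. World frame = base frame: x ahead of the robot, y to its left, z up, the work surface at z = 0. Lengths are in mm, angles in rad, forces in N, time in s.
With the tool pointing down it reaches from about 350 to 850 mm from the base axis. Payload 8.1 kg.
Tool frame: the origin (TCP) lies at the very end of the fingers, on their centre line; the grasp point (between the pads) lies 19 mm behind it; z points along the fingers, y is the line along which they close (so a half turn about z gives the same grasp; the last joint's range is limited). The gripper opens to 93 mm and grips with 3 to 60 N. Pads are 15 mm wide; open, the fingers measure 128 mm over their backs; the gripper's body (75 mm by 188 mm) begins 65 mm behind the grasp point.
Start: joints at [1.218, 0.13, 1.488, -0, 1.523, -0.085], TCP at [158.744, 578.624, 218.635] pointing down, gripper open.
Joint ranges: [-2.96, 2.96], [-0.89, 2.26], [0.02, 2.5], [-1.34, 4.48], [0, 2.73], [-2.66, 2.66]. Speed limits (rad/s): [2.39, 2.39, 2.79, 3.14, 3.14, 3.14].

### API

Orientations are given as a unit quaternion [w, x, y, z].
In Python, from workcell import robot gives the robot as it stands.
- The arm moves only by the tool jog_arm, never from a script. Its argument "rows" is a list of rows, each a list of 6 numbers: the shift along the world's x, y, z in units of 25 mm (1.0 is 25 mm), then the turn, a rotation vector about the world's x, y, z in rad. In form: [[dx, dy, dz, wx, wy, wz], ...]. A call has 1 to 20 rows; each row shifts and turns the commanded pose from where the row before left it; what a row does not reach is not made up. A row lasts 1/10 s, in which the tool goes at most 50 mm and 8.59 degrees, less where a joint would pass 70% of its speed; a pose out of reach is approached as far as the arm can. A call is refused whole if a number of a shift passes 1 or a number of a turn 0.15, either way. A call with a gripper value outside its range is refused whole. "hand" is the finger opening in mm, from 0 to 93, set as the call begins (left out, the last holds). The fingers move at their own pace and stop on an object; "squeeze" is the grip in N (left out, the last holds). Time passes only in rows, so rows that do not move let the fingers close. It gives the time, the measured TCP pose, the force, the opening and the grip force at its end, in the units of the state.
- robot.observe(): the state, without advancing time (a new reading comes with each control period).
- robot.grab_frame(name): name is "scene" or "top" or "wrist"; returns the picture (420x560x3 uint8, red, green, blue); there is no depth.
- robot.calibration(name): a dict with "fovy" (degrees; the focal length in pixels is half the picture's height over the tangent of half this angle, whatever the lens; pixels are square), "cx", "cy" (the principal point, pixels), "pose" (4x4, takes a point from camera to world coordinates). Camera axes: x right, y down, z forward; pixel columns grow to the right and rows downward; lengths in mm; the calibration is good to about 2 mm. A picture is of the moment at which its call begins: read the wrist's pose just before it. calibration takes no time and is no camera call; for the wrist camera it gives the pose at the moment of the call.
- robot.hand_in(): hands the job in; it is judged then, once.
The state is a dict: "clock": time; "qpos": joint angles; "qvel": joint speeds; "joint_efforts": joint torques, N m; "tool_pos": TCP position; "tool_rot": TCP orientation; "force": force on the tool from outside, world axes, zero at the start; "torque": the same for the moment, N m; "finger_gap": finger opening in mm; "grasp_force": force on a finger pad.
Only numpy, scipy, OpenCV 4.12 (cv2) and the standard library are available. Lean on these libraries where they do the work, as an engineer would, in place of code of your own. Each camera call takes 0.05 s, during which the arm holds its last target. There are 200 camera calls.

### The job

Get the press coffee maker ready for filling: draw the black plunger straight up out of the grey chamber, leaving the chamber standing where it is, and stand the plunger seal-down in the middle of the blue saucer; put the terracotta mug in the middle of the scale's steel pan. When both are in place, put the empty chamber upright on the mug, its filter cap inside the mug's mouth and its flange flat on the rim, and last seat the black funnel, spout down, in the chamber's open top. Set everything down rather than dropping it, and leave the green cup, the jam jar and the coffee tin where they are.

Things in the scene. Friction and masses are not known exactly. Their poses are not given: they have to be found in the camera images.
- plunger_collar (a point): Plunger: black, round, 145 mm long, 110 g, at the start standing in the chamber (foot on its floor), sliding freely. From the foot up: rubber seal 47 mm across, 12 high; tube 44 across; grip collar 52 across, from 117 to 145 mm (orange disc on top). This point: on the axis, mid-collar, 131 mm above the foot; z up the axis. At first the foot is 110 mm below the chamber's rim, the collar 7 mm above it.
- chamber_mid (a point): Chamber: grey upright tube, open on top, 116 mm high, 140 g. From below: filter cap 57 mm across, 0-16 mm; round flange 96 across, 16-20 mm; tube 56 outside, bore 49 (1 mm play round the plunger's seal), to 116 mm; bore floor at 6 mm. Once empty, grasp it across the tube below the rim. This point: on the axis, half-way up, 58 mm above the underside; z up.
- mug_mid (a point): Terracotta mug, upright, open, 90 mm high, 340 g: foot 68 mm across, widening to 86 at 40 mm height, then upright to the rim; wall 8 mm (mouth 70 across), inner floor at 9 mm. Handle along its own +y, out to 78 mm from the axis, 28 to 80 mm high, 11 mm thick. Can be pinched by its wall from above. This point: on the axis, half-way up, 45 mm above the underside; z up.
- funnel_mid (a point): Black plastic funnel standing spout down, 54 mm high, 60 g: spout 40 mm across, 0-14 mm; cone from 14 to 30 mm; upright band 62 across, 30-54 mm, the part to grasp; wall 3 mm. Seated in the chamber, its lower 20 mm are in the bore and the cone rests on the rim. This point: on the axis, half-way up, 27 mm above the spout's end; z up.
- scale_pan (a point): Coffee scale, fixed: flat black box 150 x 130 mm, 18 mm high, with a steel weighing pan 112 x 116 mm on it and a display strip at its -x edge. This point: centre of the pan's top face, 24 mm above the table; x along the 150 mm side, away from the display; z up.
- saucer_well (a point): Blue saucer, fixed: 140 mm across, rim 16 mm high, with a flat round well about 80 mm across in the middle. This point: centre of the well's upper face, 6 mm above the table; z up.
- espresso_cup: Green espresso cup with handle, 62 mm across, 58 mm high, loose; to be left alone. Origin: centre of its underside.
- jam_jar: Amber jam jar with a yellow cap, 60 mm across, 75 mm high, loose; to be left alone. Origin: centre of its underside.
- coffee_tin: Red coffee tin with a brown label, 76 mm across, 105 mm high, loose; to be left alone. Origin: centre of its underside.
Not all that is in view belongs to the job. What is meant by the part that bears saucer_well is not turquoise, and is the smaller of those in its own colour.

How it is judged:
By the outcome, as a careful person would: the job done as asked, in the order asked, and still so for the second after the job is handed in, with the robot touching nothing.
It also fails if it takes over 120 s, if anything falls off the work surface, if the arm or the gripper's body presses on something with over 40 N, if the wrist force passes 120 N, or if a joint passes its speed limit or range.

## Working session

There is one attempt and no reset: what is moved stays moved. The work goes in short steps, Python scripts to look and compute and a tool call to move; the robot and the scene stay as the last step left them, time stands still between calls to the robot, and variables do not carry over. Pictures are saved under pics/ and viewed, at most 14 in all, crops included, and the job is handed in when it is done.

Besides the shell and the picture viewer there is one more tool, called after "Request:" as a command line: name --pt "numbers of a row" for each row, then --argument value for the rest. jog_arm: Moves the arm, as the interface text tells. Its arguments: {"type":"object","properties":{"rows":{"type":"array"},"hand":{"type":"number"},"squeeze":{"type":"number"}},"required":["rows"]}

```bash
ls; mkdir -p pics; python3 - <<'E'
from workcell import robot
import cv2
for n in("scene","top"):
    im=robot.grab_frame(n); cv2.imwrite(f"pics/{n}0.png",im[:,:,::-1]); c=robot.calibration(n); print(n,c)
print(robot.observe())
print(robot.calibration("wrist"))
E
```

```text
pics
scene {'fovy': 49.27783422719937, 'cx': 276.5880979356193, 'cy': 208.37326914158945, 'pose': array([[ 7.51366097e-01,  5.31206445e-01, -3.91495467e-01,
         1.02549286e+03],
       [ 6.59768483e-01, -5.93564235e-01,  4.60854692e-01,
        -6.11944968e+02],
       [ 1.24312754e-02, -6.04566962e-01, -7.96457313e-01,
         1.18736640e+03],
       [ 0.00000000e+00,  0.00000000e+00,  0.00000000e+00,
         1.00000000e+00]])}
top {'fovy': 48.789626125088375, 'cx': 280.15997654465133, 'cy': 205.00967250620835, 'pose': array([[-5.68923788e-03, -9.92770499e-01,  1.19893155e-01,
         3.62920870e+02],
       [-9.99965550e-01,  4.92341466e-03, -6.68279232e-03,
         5.13956947e+00],
       [ 6.04419535e-03, -1.19927045e-01, -9.92764308e-01,
         1.35607431e+03],
       [ 0.00000000e+00,  0.00000000e+00,  0.00000000e+00,
         1.00000000e+00]])}
{'clock': 0.1, 'qpos': array([ 1.21757966e+00,  1.31083126e-01,  1.48912977e+00,  3.00608717e-05,
        1.52302692e+00, -8.54128067e-02]), 'qvel': array([-0.00229877, -0.00163368, -0.00176622,  0.00239395,  0.00184742,
    
[... 201 characters left out ...]
17.71616472]), 'tool_rot': array([-1.93831570e-04,  1.33502829e-01,  9.91048090e-01, -8.00585229e-04]), 'force': array([-0.49567661,  0.32089745,  0.16563201]), 'torque': array([-0.00787649,  0.03613051,  0.04422073]), 'grasp_force': 0.0, 'finger_gap': 93.00348952331369}
{'fovy': 59.16494603745153, 'cx': 279.4018795865661, 'cy': 206.49274019814516, 'pose': array([[ 2.65025375e-01,  9.19665015e-01,  2.89789254e-01,
         7.68059521e+01],
       [ 9.64240348e-01, -2.52321196e-01, -8.10836969e-02,
         6.00371433e+02],
       [-1.44986838e-03,  3.00915728e-01, -9.53649633e-01,
         3.83534539e+02],
       [ 0.00000000e+00,  0.00000000e+00,  0.00000000e+00,
         1.00000000e+00]])}
```

View pics/scene0.png

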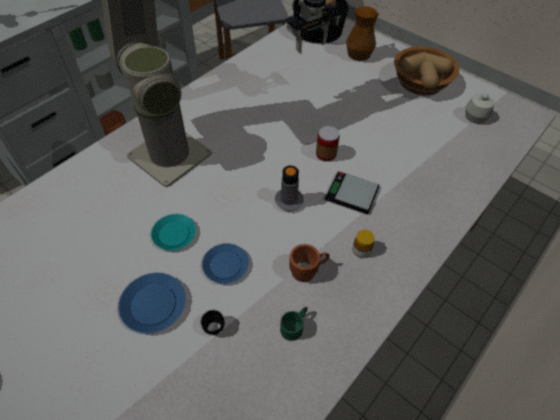

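View pics/top0.png

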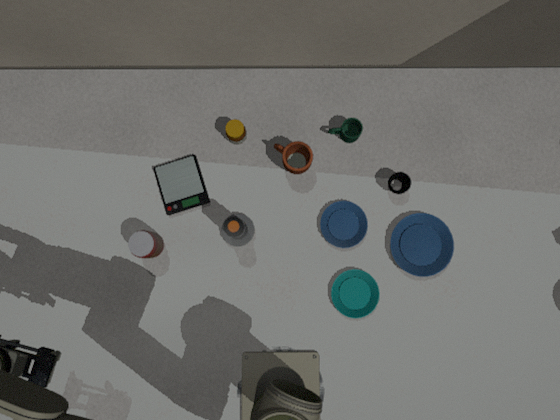

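Top view: two blue saucers, at (344,223) about 48 px wide and at (421,244) about 64 px wide, plus a turquoise one at (355,293). The one meant is blue and the smaller, so (344,223). The other parts are the plunger and chamber at (234,227), mug at (297,157), funnel at (399,183) and scale at (182,184). The tin at (145,244), jar at (235,130) and green cup at (349,130) are to be left alone.

```bash
cat > h.py <<'E'
import numpy as np, cv2
from workcell import robot
def shot(n,save=None):
    c=robot.calibration(n); im=robot.grab_frame(n)[:,:,::-1].copy()
    if save: cv2.imwrite(f"pics/{save}.png",im)
    return im,c
def ray(c,u,v):
    f=210/np.tan(np.radians(c['fovy']/2)); P=c['pose']
    d=P[:3,:3]@np.array([(u-c['cx'])/f,(v-c['cy'])/f,1.]); return P[:3,3],d
def plane(c,u,v,z):
    o,d=ray(c,u,v); return o+d*(z-o[2])/d[2]
def proj(c,p):
    f=210/np.tan(np.radians(c['fovy']/2)); P=c['pose']
    q=P[:3,:3].T@(np.asarray(p,float)-P[:3,3]); return q[:2]/q[2]*f+[c['cx'],c['cy']]
def mask(im,lo,hi):
    return cv2.morphologyEx(cv2.inRange(cv2.cvtColor(im,cv2.COLOR_BGR2HSV),np.array(lo),np.array(hi)),cv2.MORPH_OPEN,np.ones((2,2),np.uint8))
def blobs(m,amin=30):
    cs,_=cv2.findContours(m,cv2.RETR_EXTERNAL,cv2.CHAIN_APPROX_NONE)
    return sorted([k for k in cs if cv2.contourArea(k)>amin],key=cv2.contourArea,reverse=True)
def circ_world(c,k,z):
    "fit circle to contour cast on plane z: centre, radius"
    p=np.array([plane(c,*q,z)[:2] for q in k.reshape(-1,2)])
    h=cv2.convexHull(p.astype(np.float32)).reshape(-1,2)
    A=np.c_[2*h,np.ones(len(h))]; s=np.linalg.lstsq(A,(h**2).sum(1),rcond=None)[0]
    return s[:2],np.sqrt(s[2]+s[:2]@s[:2])
E
python3 - <<'E'
from h import *
im,c=shot("top","top1")
for nm,lo,hi,z in [("blue",(100,80,30),(125,255,255),16),("terra",(3,110,40),(14,255,255),90),("orange",(3,150,140),(20,255,255),152),("green",(65,80,20),(85,255,120),58),("dark",(0,0,0),(180,255,38),54),("yellow",(20,120,80),(32,255,255),75)]:
    for k in blobs(mask(im,lo,hi))[:5]:
        (u,v),(w,h),_=cv2.minAreaRect(k); print(nm,round(u),round(v),round(w),round(h),*[np.round(x,1) for x in circ_world(c,k,z)])
crop=cv2.resize(im[90:310,130:470],None,fx=2.3,fy=2.3,interpolation=cv2.INTER_CUBIC); cv2.imwrite("pics/crop1.png",crop)
E
```

```text
blue 422 245 62 61 [ 406.3 -414.6] 90.5
blue 344 225 46 46 [ 466.4 -189.7] 67.5
terra 297 155 38 31 [651.5 -42.5] 50.4
terra 234 226 11 11 [456.4 123. ] 15.8
green 346 134 22 29 [ 732.9 -191.5] 42.2
green 191 202 8 18 [529.5 249.2] 22.1
dark 42 381 103 65 [ 48.  646.6] 118.9
dark 298 390 52 16 [ 15.6 -47. ] 53.7
dark 400 184 21 21 [ 580.  -344.8] 30.6
dark 182 186 48 45 [573.9 268.8] 83.7
dark 355 129 15 17 [ 741.7 -217.3] 24.9
yellow 235 130 17 18 [735.4 123.1] 26.1
```

View pics/crop1.png

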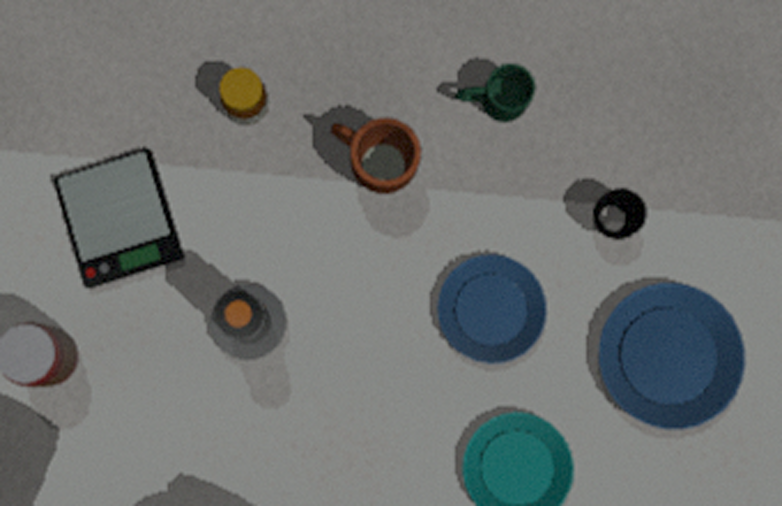

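The crop confirms the smaller blue saucer at (344,223). Plunger axis is near (456,123), mug near (651,-45), funnel near (580,-345). I'm moving over the plunger.

Request:
jog_arm --pt "0.6 -0.91 0.03 0 0 0" --pt "0.6 -0.91 0.03 0 0 0" --pt "0.6 -0.91 0.03 0 0 0" --pt "0.6 -0.91 0.03 0 0 0" --pt "0.6 -0.91 0.03 0 0 0" --pt "0.6 -0.91 0.03 0 0 0" --pt "0.6 -0.91 0.03 0 0 0" --pt "0.6 -0.91 0.03 0 0 0" --pt "0.6 -0.91 0.03 0 0 0" --pt "0.6 -0.91 0.03 0 0 0" --pt "0.6 -0.91 0.03 0 0 0" --pt "0.6 -0.91 0.03 0 0 0" --pt "0.6 -0.91 0.03 0 0 0" --pt "0.6 -0.91 0.03 0 0 0" --pt "0.6 -0.91 0.03 0 0 0" --pt "0.6 -0.91 0.03 0 0 0" --pt "0.6 -0.91 0.03 0 0 0" --pt "0.6 -0.91 0.03 0 0 0" --pt "0.6 -0.91 0.03 0 0 0" --pt "0.6 -0.91 0.03 0 0 0" --hand 93

```text
clock: 2.15
tool_pos: [459.1, 122.6, 233.4]
tool_rot: [-0.0, 0.134, 0.991, -0.0]
force: [-0.5, 0.5, 0.6]
finger_gap: 93.2
grasp_force: 0.0
```

Request:
jog_arm --pt "0 0 0 0 0 0" --pt "0 0 0 0 0 0" --pt "0 0 0 0 0 0"

```text
clock: 2.45
tool_pos: [458.3, 124.2, 233.4]
tool_rot: [-0.0, 0.133, 0.991, 0.0]
force: [0.1, -0.3, -0.2]
finger_gap: 93.3
grasp_force: 0.0
```

```bash
python3 - <<'E'
from h import *
s=robot.observe(); print(s['clock'],s['tool_pos'],s['tool_rot'])
im,c=shot("wrist","w1")
for k in blobs(mask(im,(3,150,100),(20,255,255)))[:3]:
    print(cv2.minAreaRect(k)[:2],*[np.round(x,1) for x in circ_world(c,k,151)])
E
```

```text
2.45 [458.28006724 124.17920101 233.440968  ] [-2.81892369e-04  1.33313796e-01  9.91073835e-01  7.71248313e-05]
((274.0, 210.5), (39.0, 42.0)) [454.  120.9] 14.9
((199.86207580566406, 399.3448486328125), (40.96760559082031, 13.393257141113281)) [599.7  -0.8] 23.5
((137.67306518554688, 400.1346435546875), (13.924245834350586, 37.654296875)) [594.1 -20.7] 23.6
```

View pics/w1.png

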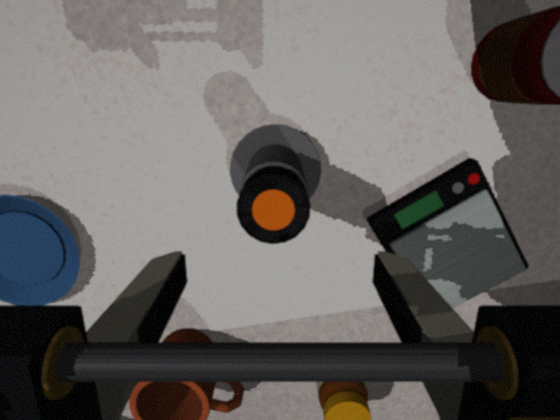

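Wrist view: the orange disc sits at (274,210), the plunger axis works out at (454,121), and nothing is near the fingers. I'm lowering to just above it and re-checking.

Request:
jog_arm --pt "-0.16 -0.12 -0.4 0 0 0" --pt "0 0 -0.6 0 0 0" --pt "0 0 -0.6 0 0 0" --pt "0 0 -0.6 0 0 0" --pt "0 0 -0.5 0 0 0" --pt "0 0 0 0 0 0" --pt "0 0 0 0 0 0" --pt "0 0 0 0 0 0"

```text
clock: 3.3
tool_pos: [455.3, 120.7, 166.9]
tool_rot: [0.001, 0.134, 0.991, 0.0]
force: [0.2, 0.3, 0.3]
finger_gap: 93.1
grasp_force: 0.0
```

```bash
python3 - <<'E'
from h import *
s=robot.observe(); print(s['tool_pos'])
im,c=shot("wrist","w2")
print(proj(c,s['tool_pos']))
for k in blobs(mask(im,(3,150,100),(20,255,255)))[:1]:
    print(cv2.minAreaRect(k)[:2],*[np.round(x,1) for x in circ_world(c,k,151)])
im,c=shot("scene")
for k in blobs(mask(im,(3,150,100),(20,255,255)))[:3]:
    print(cv2.minAreaRect(k)[:2],*[np.round(x,1) for x in circ_world(c,k,151)])
E
```

```text
[455.29656433 120.67918801 166.88514008]
[280.3386406  268.75916913]
((279.5, 251.5), (49.0, 53.0)) [453.4 120.9] 14.6
```

View pics/w2.png

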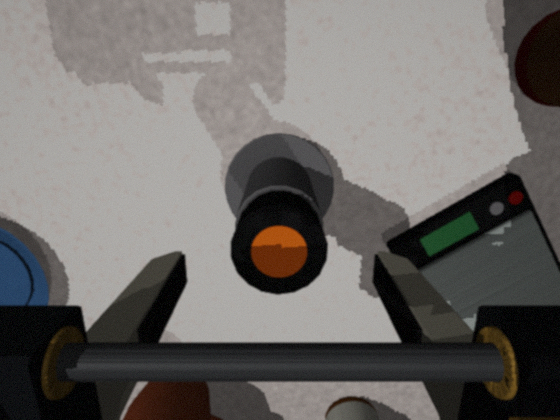

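The plunger is centred between the fingers, with the disc at column 279.5 and the finger midpoint at 280. I'm descending to the collar and gripping it.

Request:
jog_arm --pt "-0.06 0 -0.4 0 0 0" --pt "0 0 -0.5 0 0 0" --pt "0 0 -0.5 0 0 0" --pt "0 0 -0.4 0 0 0" --pt "0 0 0 0 0 0" --pt "0 0 0 0 0 0" --pt "0 0 0 0 0 0"

```text
clock: 4.1
tool_pos: [453.6, 120.7, 121.6]
tool_rot: [0.0, 0.133, 0.991, 0.0]
force: [1.0, 0.3, 0.5]
finger_gap: 92.8
grasp_force: 0.0
```

Request:
jog_arm --pt "0 0 0 0 0 0" --pt "0 0 0 0 0 0" --pt "0 0 0 0 0 0" --pt "0 0 0 0 0 0" --pt "0 0 0 0 0 0" --pt "0 0 0 0 0 0" --pt "0 0 0 0 0 0" --pt "0 0 0 0 0 0" --pt "0 0 0 0 0 0" --pt "0 0 0 0 0 0" --hand 45 --squeeze 12

```text
clock: 5.1
tool_pos: [453.2, 120.6, 121.1]
tool_rot: [-0.0, 0.133, 0.991, 0.0]
force: [0.0, 0.5, 0.4]
finger_gap: 51.8
grasp_force: 12.0
```

Request:
jog_arm --pt "0 0 0.1 0 0 0" --pt "0 0 0.2 0 0 0" --pt "0 0 0.3 0 0 0" --pt "0 0 0.3 0 0 0" --pt "0 0 0.3 0 0 0" --pt "0 0 0.3 0 0 0" --pt "0 0 0.3 0 0 0" --pt "0 0 0.3 0 0 0" --pt "0 0 0.3 0 0 0" --pt "0 0 0.3 0 0 0" --pt "0 0 0.3 0 0 0" --pt "0 0 0.3 0 0 0" --pt "0 0 0.3 0 0 0" --pt "0 0 0.3 0 0 0" --pt "0 0 0.3 0 0 0" --pt "0 0 0.3 0 0 0" --pt "0 0 0.3 0 0 0" --pt "0 0 0.3 0 0 0" --pt "0 0 0.3 0 0 0" --pt "0 0 0.3 0 0 0" --squeeze 20

```text
clock: 7.1
tool_pos: [453.2, 120.6, 264.3]
tool_rot: [0.0, 0.133, 0.991, 0.0]
force: [-0.0, 1.4, -0.8]
finger_gap: 51.6
grasp_force: 20.0
```

Request:
jog_arm --pt "0 0 0.4 0 0 0" --pt "0 0 0.4 0 0 0" --pt "0 0 0.2 0 0 0" --pt "0 0 0 0 0 0" --pt "0 0 0 0 0 0"

```text
clock: 7.6
tool_pos: [453.2, 120.6, 288.5]
tool_rot: [-0.0, 0.134, 0.991, -0.0]
force: [0.0, 0.0, -1.0]
finger_gap: 52.0
grasp_force: 20.0
```

```bash
python3 - <<'E'
from h import *
s=robot.observe(); print(s['tool_pos'],s['force'],s['finger_gap'])
im,c=shot("scene")
cv2.imwrite("pics/s2.png",cv2.resize(im[100:300,160:400],None,fx=3,fy=3))
im,c=shot("top")
for k in blobs(mask(im,(100,80,30),(125,255,255)))[:2]:
    print(cv2.minAreaRect(k)[:2],*[np.round(x,1) for x in circ_world(c,k,16)])
E
```

```text
[453.24131639 120.60455026 288.51758481] [ 0.00175974  0.017675   -1.01163016] 52.005079757629886
((422.5, 245.0), (62.0, 61.0)) [ 406.3 -414.5] 90.5
((344.0, 225.0), (46.0, 46.0)) [ 466.3 -189.7] 67.5
```

View pics/s2.png

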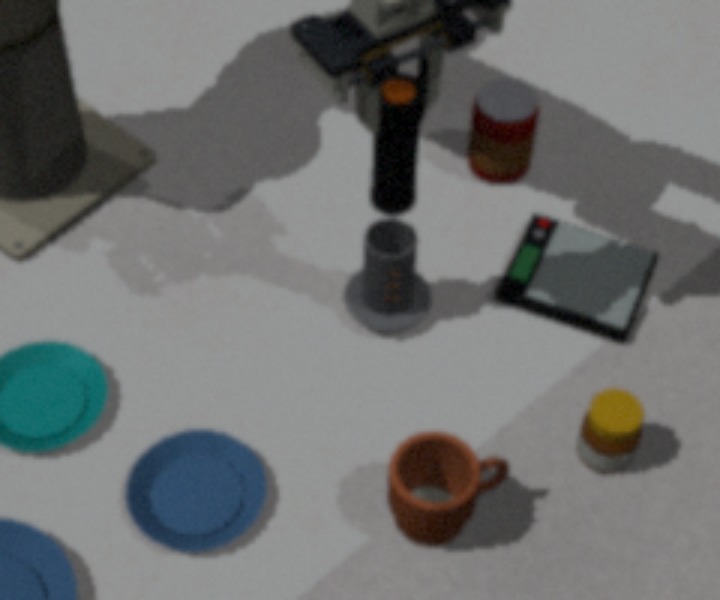

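The scene crop shows the plunger clear of the chamber, which is still standing. I'm carrying it toward the saucer and stopping short to look.

Request:
jog_arm --pt "0 -0.4 0 0 0 0" --pt "0 -0.8 0 0 0 0" --pt "0 -0.8 0 0 0 0" --pt "0 -0.8 0 0 0 0" --pt "0 -0.8 0 0 0 0" --pt "0 -0.8 0 0 0 0" --pt "0 -0.8 0 0 0 0" --pt "0 -0.8 0 0 0 0" --pt "0 -0.8 0 0 0 0" --pt "0 -0.8 0 0 0 0" --pt "0 -0.8 0 0 0 0" --pt "0 -0.4 0 0 0 0" --pt "0 0 0 0 0 0" --pt "0 0 0 0 0 0" --pt "0 0 0 0 0 0"

```text
clock: 9.2
tool_pos: [453.2, -98.7, 288.6]
tool_rot: [-0.0, 0.133, 0.991, 0.0]
force: [0.1, 0.4, -0.7]
finger_gap: 51.5
grasp_force: 20.0
```

```bash
python3 - <<'E'
from h import *
s=robot.observe(); print(s['tool_pos'],s['force'],s['finger_gap'])
im,c=shot("wrist","w3")
for k in blobs(mask(im,(100,80,30),(125,255,255)))[:2]:
    print(cv2.boundingRect(k),*[np.round(x,1) for x in circ_world(c,k,16)])
E
```

```text
[453.23282919 -98.7236463  288.59458445] [ 0.07293186  0.41408222 -0.73768376] 51.4969978916348
(0, 120, 101, 144) [ 410.9 -408.6] 89.2
(160, 139, 108, 107) [ 468.9 -185.4] 68.1
```

View pics/w3.png

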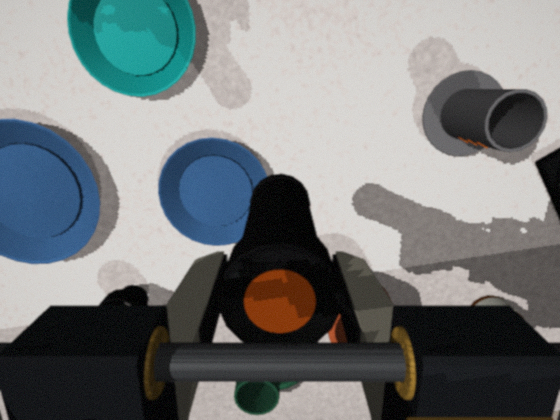

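Saucer estimate is (465..469,-185..-191). I'm moving over it and lowering part-way for a near check.

Request:
jog_arm --pt "0.1 -0.7 -0.2 0 0 0" --pt "0.1 -0.7 -0.3 0 0 0" --pt "0.1 -0.7 -0.4 0 0 0" --pt "0.1 -0.7 -0.4 0 0 0" --pt "0.08 -0.7 -0.5 0 0 0" --pt "0 0 -0.5 0 0 0" --pt "0 0 -0.5 0 0 0" --pt "0 0 0 0 0 0" --pt "0 0 0 0 0 0" --pt "0 0 0 0 0 0"

```text
clock: 10.25
tool_pos: [465.7, -186.6, 219.4]
tool_rot: [0.001, 0.133, 0.991, -0.0]
force: [0.1, 0.3, -0.5]
finger_gap: 51.5
grasp_force: 20.0
```

```bash
python3 - <<'E'
from h import *
s=robot.observe(); print(s['tool_pos'],s['force'],s['finger_gap'])
im,c=shot("wrist","w4")
m=mask(im,(100,80,30),(125,255,255))
for k in blobs(m)[:3]:
    print(cv2.boundingRect(k),*[np.round(x,1) for x in circ_world(c,k,16)])
print([np.round(proj(c,[465,-189+d,z])) for d,z in((0,16),(70,16),(-70,16))])
im,c=shot("scene")
cv2.imwrite("pics/s3.png",cv2.resize(im[170:350,90:330],None,fx=3,fy=3))
for k in blobs(mask(im,(100,80,30),(125,255,255)))[:3]:
    print(cv2.boundingRect(k),*[np.round(x,1) for x in circ_world(c,k,16)])
E
```

```text
[ 465.650335   -186.58329723  219.42691384] [ 0.14050896  0.29628038 -0.46740573] 51.50556991079129
(0, 87, 144, 176) [ 410.  -410.2] 91.1
(215, 111, 134, 121) [ 468.8 -185.8] 68.2
[array([277., 177.]), array([344., 159.]), array([212., 194.])]
(120, 274, 67, 61) [ 410.4 -408.1] 90.1
(204, 245, 45, 40) [ 473.9 -186.3] 66.3
```

View pics/w4.png

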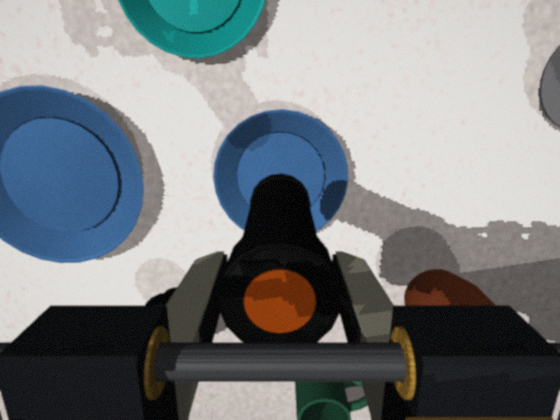

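The near view gives the saucer centre at (468.8,-185.8) for the second time. I'm shifting +2.5 mm in x and lowering, slowly at the end.

Request:
jog_arm --pt "0.1 0 -0.3 0 0 0" --pt "0 0 -0.5 0 0 0" --pt "0 0 -0.5 0 0 0" --pt "0 0 -0.5 0 0 0" --pt "0 0 -0.5 0 0 0" --pt "0 0 -0.5 0 0 0" --pt "0 0 -0.4 0 0 0" --pt "0 0 -0.3 0 0 0" --pt "0 0 -0.2 0 0 0" --pt "0 0 -0.1 0 0 0" --pt "0 0 0 0 0 0" --pt "0 0 0 0 0 0"

```text
clock: 11.55
tool_pos: [468.1, -187.1, 124.2]
tool_rot: [0.0, 0.133, 0.991, -0.0]
force: [0.0, 0.3, -0.6]
finger_gap: 51.8
grasp_force: 20.0
```

Request:
jog_arm --pt "0 0 -0.04 0 0 0" --pt "0 0 -0.04 0 0 0" --pt "0 0 -0.04 0 0 0" --pt "0 0 0 0 0 0" --pt "0 0 0 0 0 0"

```text
clock: 12.05
tool_pos: [468.1, -187.0, 121.2]
tool_rot: [0.0, 0.133, 0.991, -0.0]
force: [-0.9, 0.8, 2.9]
finger_gap: 51.7
grasp_force: 20.0
```

It is down on the saucer (Fz turned to +2.9 N). Releasing and rising.

Request:
jog_arm --pt "0 0 0 0 0 0" --pt "0 0 0 0 0 0" --pt "0 0 0 0 0 0" --pt "0 0 0 0 0 0" --pt "0 0 0 0 0 0" --pt "0 0 0 0 0 0" --pt "0 0 0 0 0 0" --hand 93

```text
clock: 12.75
tool_pos: [467.7, -186.9, 120.6]
tool_rot: [-0.0, 0.134, 0.991, 0.0]
force: [0.2, 0.2, -0.4]
finger_gap: 93.1
grasp_force: 0.0
```

Request:
jog_arm --pt "0 0 0.2 0 0 0" --pt "0 0 0.5 0 0 0" --pt "0 0 0.8 0 0 0" --pt "0 0 0.9 0 0 0" --pt "0 0 0.9 0 0 0" --pt "0 0 0.7 0 0 0" --pt "0.5 0.5 0.4 0 0 0" --pt "0.5 0.6 0.4 0 0 0" --pt "0.5 0.6 0 0 0 0" --pt "0.6 0.6 0 0 0 0" --pt "0.6 0.6 0 0 0 0" --pt "0.6 0.6 0 0 0 0" --pt "0.6 0.6 0 0 0 0" --pt "0.4 0.6 0 0 0 0" --pt "0.4 0.6 0 0 0 0" --pt "0.2 0.3 0 0 0 0" --pt "0 0 0 0 0 0" --pt "0 0 0 0 0 0" --pt "0 0 0 0 0 0"

```text
clock: 14.65
tool_pos: [589.9, -47.5, 240.7]
tool_rot: [-0.0, 0.134, 0.991, -0.0]
force: [0.4, 0.1, 0.1]
finger_gap: 92.6
grasp_force: 0.0
```

```bash
python3 - <<'E'
from h import *
s=robot.observe(); print(s['tool_pos'],s['force'],s['finger_gap'])
im,c=shot("wrist","w5")
m=mask(im,(3,110,30),(14,255,255))
for k in blobs(m)[:3]:
    print(cv2.boundingRect(k),*[np.round(x,1) for x in circ_world(c,k,90)])
t,ct=shot("top","t5")
for lab,lo,hi,z in(("orange",(3,150,140),(20,255,255),151),("blue",(100,80,30),(125,255,255),16)):
  for k in blobs(mask(t,lo,hi))[:3]: print(lab,cv2.boundingRect(k),*[np.round(x,1) for x in circ_world(ct,k,z)])
E
```

```text
[589.90725906 -47.47531957 240.6591847 ] [0.37520349 0.09273462 0.1425797 ] 92.5546010076493
(250, 197, 116, 98) [651.2 -38.8] 52.0
(4, 73, 49, 49) [ 458.8 -225.7] 19.5
(442, 239, 53, 47) [705.8 104.9] 25.0
orange (348, 216, 10, 10) [ 466.4 -191.2] 12.4
blue (392, 214, 62, 63) [ 406.3 -414.4] 90.4
blue (336, 202, 32, 47) [ 466.2 -197.2] 62.5
```

View pics/w5.png

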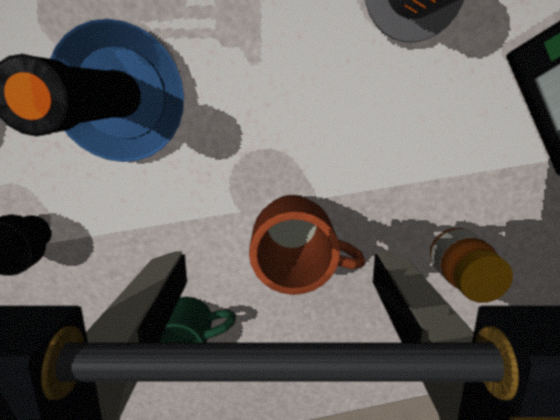

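The plunger stands on the saucer (top-camera orange at (466,-191), saucer centre (466,-190)). The wrist view shows the mug mouth around (294,250), handle to the right, and clear space on its left wall. I'm fitting the rim from its lower-left arc.

```bash
cat >> h.py <<'E'
from scipy.optimize import least_squares
def fitr(P,r):
    P=np.asarray(P)[:,:2]
    f=least_squares(lambda c:np.hypot(*(P-c).T)-r,P.mean(0),loss='soft_l1'); return f.x,np.abs(f.fun).mean()
E
python3 - <<'E'
from h import *
im=cv2.imread("pics/w5.png"); c=robot.calibration("wrist")
m=mask(im,(3,110,30),(14,255,255)); k=blobs(m)[0].reshape(-1,2)
p=[plane(c,*q,90) for q in k if q[1]>248 and q[0]<330]
print(len(p),fitr(p,43))
t=cv2.imread("pics/top1.png"); ct=robot.calibration("top")
k=blobs(mask(t,(3,110,40),(14,255,255)))[0].reshape(-1,2)
p=[plane(ct,*q,90) for q in k if q[1]<172 and q[0]>288]
print(len(p),fitr(p,43)); print(plane(c,360,258,60))
E
```

```text
100 (array([652.91967273, -49.45268022]), np.float64(0.38623417854563796))
49 (array([648.79454874, -52.6274194 ]), np.float64(1.0889916406147238))
[689.12779253  10.55524228  60.        ]
```

Mug axis is about (652.5,-49.5), so the pinch point on the left wall is (642,-87). I'm moving above it with the fingers at 50 mm.

Request:
jog_arm --pt "0.5 -0.4 0 0 0 0" --pt "0.5 -0.4 -0.3 0 0 0" --pt "0.5 -0.4 -0.6 0 0 0" --pt "0.5 -0.38 -0.8 0 0 0" --pt "0.08 0 -0.9 0 0 0" --pt "0 0 -0.9 0 0 0" --pt "0 0 -0.8 0 0 0" --pt "0 0 -0.5 0 0 0" --pt "0 0 0 0 0 0" --pt "0 0 0 0 0 0" --pt "0 0 0 0 0 0" --hand 50

```text
clock: 15.85
tool_pos: [643.2, -86.7, 122.4]
tool_rot: [0.001, 0.134, 0.991, -0.0]
force: [1.1, -0.2, -0.6]
finger_gap: 50.1
grasp_force: 0.0
```

```bash
python3 - <<'E'
from h import *
s=robot.observe(); print(s['tool_pos'],s['finger_gap'])
im,c=shot("wrist","w6"); print(proj(c,s['tool_pos']), proj(c,[642,-87,90]))
E
```

```text
[643.19173397 -86.65804402 122.39887144] 50.07106435543881
[280.35038008 268.67369906] [279.08209555 241.08689814]
```

View pics/w6.png

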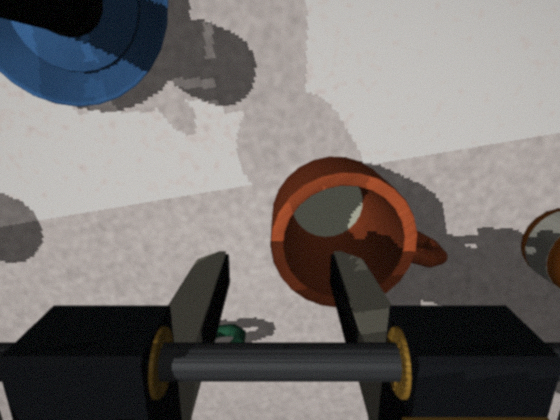

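The left wall is at column 280, midway between the fingers. Descending and pinching.

Request:
jog_arm --pt "0 0 -0.3 0 0 0" --pt "0 0 -0.5 0 0 0" --pt "0 0 -0.5 0 0 0" --pt "0 0 -0.5 0 0 0" --pt "0 0 -0.5 0 0 0" --pt "0 0 -0.4 0 0 0" --pt "0 0 0 0 0 0" --pt "0 0 0 0 0 0"

```text
clock: 16.7
tool_pos: [642.1, -86.3, 52.8]
tool_rot: [-0.0, 0.133, 0.991, 0.0]
force: [-0.1, -0.7, -0.2]
finger_gap: 50.0
grasp_force: 0.0
```

Request:
jog_arm --pt "0 0 0 0 0 0" --pt "0 0 0 0 0 0" --pt "0 0 0 0 0 0" --pt "0 0 0 0 0 0" --pt "0 0 0 0 0 0" --pt "0 0 0 0 0 0" --pt "0 0 0 0 0 0" --pt "0 0 0 0 0 0" --pt "0 0 0 0 0 0" --pt "0 0 0 0 0 0" --pt "0 0 0 0 0 0" --pt "0 0 0 0 0 0" --hand 0 --squeeze 40

```text
clock: 17.9
tool_pos: [642.2, -86.6, 53.3]
tool_rot: [0.0, 0.134, 0.991, -0.0]
force: [-0.9, -2.2, 3.1]
finger_gap: 9.4
grasp_force: 44.7
```

Request:
jog_arm --pt "0 0 0.1 0 0 0" --pt "0 0 0.2 0 0 0" --pt "0 0 0.4 0 0 0" --pt "0 0 0.5 0 0 0" --pt "0 0 0.5 0 0 0" --pt "0 0 0.5 0 0 0" --pt "0 0 0.5 0 0 0" --pt "0 0 0.5 0 0 0" --pt "0 0 0.5 0 0 0" --pt "0 0 0.5 0 0 0" --pt "0 0 0.5 0 0 0" --pt "0 0 0.4 0 0 0" --pt "0 0 0.2 0 0 0" --pt "0 0 0 0 0 0" --pt "0 0 0 0 0 0"

```text
clock: 19.4
tool_pos: [642.0, -86.3, 185.1]
tool_rot: [-0.0, 0.133, 0.991, 0.0]
force: [0.1, 0.7, -3.2]
finger_gap: 9.1
grasp_force: 42.1
```

Request:
jog_arm --pt "-0.1 0.3 0 0 0 0" --pt "-0.2 0.6 0 0 0 0" --pt "-0.2 0.7 0 0 0 0" --pt "-0.3 0.7 0 0 0 0" --pt "-0.3 0.7 0 0 0 0" --pt "-0.3 0.7 0 0 0 0" --pt "-0.3 0.7 0 0 0 0" --pt "-0.3 0.7 0 0 0 0" --pt "-0.3 0.7 0 0 0 0" --pt "-0.2 0.6 0 0 0 0" --pt "-0.2 0.3 0 0 0 0" --pt "0 0 0 0 0 0" --pt "0 0 0 0 0 0" --pt "0 0 0 0 0 0"

```text
clock: 20.8
tool_pos: [575.0, 80.4, 185.6]
tool_rot: [0.0, 0.134, 0.991, -0.0]
force: [-1.0, 0.7, -3.9]
finger_gap: 9.2
grasp_force: 42.1
```

```bash
python3 - <<'E'
from h import *
s=robot.observe(); print(s['tool_pos'],s['force'],s['finger_gap'],s['grasp_force'])
im,c=shot("wrist","w7")
E
```

```text
[575.02619098  80.41393532 185.63918371] [-1.0268916   0.72325307 -3.91395148] 9.163188995740436 42.12461996823549
```

View pics/w7.png

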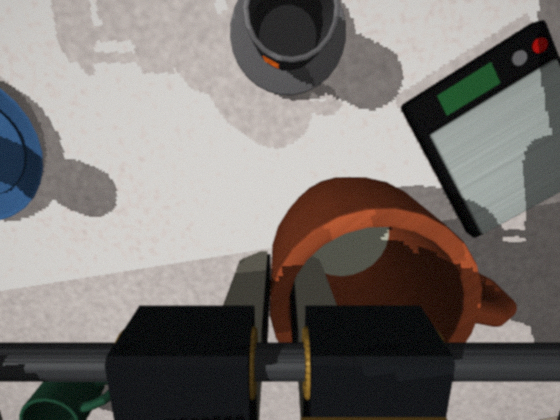

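The mug is held and clear of the surface. The scale is at upper right, display side toward the robot. I'm measuring the pan from the clear earlier top picture and the first wrist picture.

```bash
python3 - <<'E'
from h import *
def pan(im,c,roi,name):
    x0,y0,x1,y1=roi; g=cv2.cvtColor(im,cv2.COLOR_BGR2GRAY)[y0:y1,x0:x1]
    b=cv2.threshold(g,0,255,cv2.THRESH_OTSU|cv2.THRESH_BINARY_INV)[1] if name=="w" else cv2.inRange(g,0,70)
    cs,h=cv2.findContours(b,cv2.RETR_CCOMP,cv2.CHAIN_APPROX_NONE)
    for k,hh in zip(cs,h[0]):
        if cv2.contourArea(k)>300:
            k=k+[x0,y0]; q=cv2.boxPoints(cv2.minAreaRect(k)); W=np.array([plane(c,*p,24 if hh[3]>=0 else 18)[:2] for p in q])
            print(name,"hole" if hh[3]>=0 else "outer",cv2.contourArea(k),q.round().tolist(),W.round(1).tolist(),"ctr",W.mean(0).round(1),"sides",np.linalg.norm(W-np.roll(W,1,0),axis=1).round(1))
pan(cv2.imread("pics/top1.png"),robot.calibration("top"),(145,145,216,222),"t")
c=robot.calibration("wrist"); s=robot.observe()
c['pose']=c['pose'].copy(); c['pose'][:3,3]+=np.array([458.28,124.18,233.44])-s['tool_pos']
for u,v in((367,217),(476,158),(528,267)): print(plane(c,u,v,18)[:2].round(1))
E
```

```text
t outer 2240.0 [[151.0, 167.0], [194.0, 153.0], [211.0, 204.0], [168.0, 218.0]] [[639.9, 374.6], [681.3, 248.1], [527.3, 197.0], [487.1, 322.1]] ctr [583.9 285.4] sides [161.6 133.1 162.2 131.4]
t hole 1604.0 [[153.0, 167.0], [193.0, 154.0], [205.0, 192.0], [164.0, 205.0]] [[638.6, 368.3], [675.9, 250.7], [562.6, 214.2], [526.1, 330.8]] ctr [600.8 291. ] sides [118.6 123.5 119.  122.3]
[529.5 203.1]
[495.9 325. ]
[637.6 368.1]
```

The pan centre is about (599.5,290.5), with both views agreeing within 2 mm. TCP target is (589,253.5).

Request:
jog_arm --pt "0.05 0.3 0 0 0 0" --pt "0.05 0.6 0 0 0 0" --pt "0.05 0.7 0 0 0 0" --pt "0.06 0.7 0 0 0 0" --pt "0.06 0.7 0 0 0 0" --pt "0.06 0.7 0 0 0 0" --pt "0.06 0.7 0 0 0 0" --pt "0.06 0.7 0 0 0 0" --pt "0.06 0.7 0 0 0 0" --pt "0.05 0.7 0 0 0 0" --pt "0 0.42 0 0 0 0" --pt "0 0 -0.3 0 0 0" --pt "0 0 -0.5 0 0 0" --pt "0 0 -0.5 0 0 0" --pt "0 0 -0.5 0 0 0" --pt "0 0 -0.5 0 0 0" --pt "0 0 0 0 0 0" --pt "0 0 0 0 0 0" --pt "0 0 0 0 0 0"

```text
clock: 22.75
tool_pos: [589.3, 254.2, 129.0]
tool_rot: [0.001, 0.134, 0.991, 0.0]
force: [1.1, -0.1, -3.1]
finger_gap: 9.5
grasp_force: 42.1
```

```bash
python3 - <<'E'
from h import *
s=robot.observe(); print(s['tool_pos'],s['force'],s['finger_gap'],s['grasp_force'])
t,ct=shot("top","t8"); c,cc=shot("scene","s8")
a=cv2.resize(t[120:260,130:280],(600,560),interpolation=cv2.INTER_CUBIC); cv2.imwrite("pics/t8c.png",a)
z=s['tool_pos'][2]+37
k=blobs(mask(t,(3,110,30),(14,255,255)))[0]; print(cv2.boundingRect(k))
for n,cam in(("top",ct),("scene",cc)):
    print(n,"pan ctr px",proj(cam,[599.5,290.5,24]).round(1),"pred mug rim ctr px",proj(cam,[s['tool_pos'][0]+10.4,s['tool_pos'][1]+37,z]).round(1))
E
```

```text
[589.3112328  254.19146204 128.96821447] [ 1.08154979 -0.05364876 -3.14324512] 9.4512135112652 42.125124111771584
(155, 178, 25, 12)
top pan ctr px [179.  179.7] pred mug rim ctr px [167.2 170.1]
scene pan ctr px [355.7 190.6] pred mug rim ctr px [362.9 160.9]
```

View pics/s8.png

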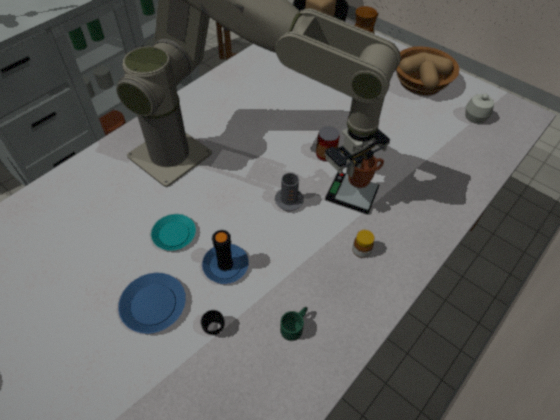

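The scene view shows the mug over the pan and the plunger standing on the saucer at (223,250). Lowering onto the pan.

Request:
jog_arm --pt "0 0 -0.3 0 0 0" --pt "0 0 -0.4 0 0 0" --pt "0 0 -0.4 0 0 0" --pt "0 0 -0.3 0 0 0" --pt "0 0 -0.2 0 0 0" --pt "0 0 -0.1 0 0 0" --pt "0 0 -0.06 0 0 0" --pt "0 0 0 0 0 0" --pt "0 0 0 0 0 0"

```text
clock: 23.75
tool_pos: [589.0, 254.2, 84.6]
tool_rot: [0.0, 0.134, 0.991, 0.0]
force: [0.3, -0.2, -2.5]
finger_gap: 9.1
grasp_force: 42.1
```

Request:
jog_arm --pt "0 0 -0.04 0 0 0" --pt "0 0 -0.04 0 0 0" --pt "0 0 -0.04 0 0 0" --pt "0 0 -0.04 0 0 0" --pt "0 0 0 0 0 0" --pt "0 0 0 0 0 0"

```text
clock: 24.35
tool_pos: [588.7, 254.1, 80.1]
tool_rot: [-0.0, 0.133, 0.991, -0.0]
force: [-0.1, -0.1, -3.4]
finger_gap: 9.4
grasp_force: 42.1
```

Request:
jog_arm --pt "0 0 -0.04 0 0 0" --pt "0 0 -0.04 0 0 0" --pt "0 0 0 0 0 0" --pt "0 0 0 0 0 0"

```text
clock: 24.75
tool_pos: [588.7, 254.1, 78.1]
tool_rot: [-0.0, 0.134, 0.991, -0.0]
force: [0.6, 0.1, -3.0]
finger_gap: 9.3
grasp_force: 42.1
```

Request:
jog_arm --pt "0 0 -0.04 0 0 0" --pt "0 0 0 0 0 0" --pt "0 0 0 0 0 0"

```text
clock: 25.05
tool_pos: [588.9, 254.1, 77.4]
tool_rot: [0.0, 0.134, 0.991, 0.0]
force: [-0.1, -0.6, -0.5]
finger_gap: 9.3
grasp_force: 42.2
```

Request:
jog_arm --pt "0 0 -0.02 0 0 0" --pt "0 0 0 0 0 0" --pt "0 0 0 0 0 0"

```text
clock: 25.35
tool_pos: [588.9, 254.1, 77.3]
tool_rot: [0.0, 0.134, 0.991, -0.0]
force: [-4.8, -3.6, 6.1]
finger_gap: 9.4
grasp_force: 42.2
```

Request:
jog_arm --pt "0 0 0 0 0 0" --pt "0 0 0 0 0 0" --pt "0 0 0 0 0 0" --pt "0 0 0 0 0 0" --pt "0 0 0 0 0 0" --pt "0 0 0 0 0 0" --hand 45

```text
clock: 25.95
tool_pos: [588.7, 254.2, 76.6]
tool_rot: [-0.0, 0.133, 0.991, 0.0]
force: [1.0, 0.7, -0.8]
finger_gap: 44.8
grasp_force: 0.0
```

Request:
jog_arm --pt "0 0 0.2 0 0 0" --pt "0 0 0.4 0 0 0" --pt "0 0 0.7 0 0 0" --pt "0 0 0.8 0 0 0" --pt "0 0 0.8 0 0 0" --pt "0 0 0.8 0 0 0" --pt "-0.4 0.2 0.8 0 0 0" --pt "-0.6 0.3 0.8 0 0 0" --pt "-0.6 0.3 0.4 0 0 0" --pt "-0.5 0.3 0 0 0 0" --pt "0 0.3 0 0 0 0" --pt "0 0 0 0 0 0" --pt "0 0 0 0 0 0" --pt "0 0 0 0 0 0"

```text
clock: 27.35
tool_pos: [536.4, 288.6, 218.2]
tool_rot: [-0.001, 0.134, 0.991, -0.0]
force: [-0.1, -0.3, 0.7]
finger_gap: 45.0
grasp_force: 0.0
```

```bash
python3 - <<'E'
from h import *
s=robot.observe(); print(s['tool_pos'],s['force'])
im,c=shot("wrist","w9")
k=blobs(mask(im,(3,110,30),(14,255,255)))[0].reshape(-1,2); print(cv2.boundingRect(k))
b=cv2.boundingRect(k)
v0=b[1]+b[3]*0.5
p=[plane(c,*q,114) for q in k if q[1]>v0 and q[0]<b[0]+b[2]*.68]
print(len(p),fitr(p,43))
E
```

```text
[536.35430714 288.63951744 218.19550472] [-0.09022558 -0.32314007  0.69874221]
(252, 206, 134, 115)
156 (array([596.12790103, 291.33163573]), np.float64(5.74877501059589))
```

View pics/w9.png

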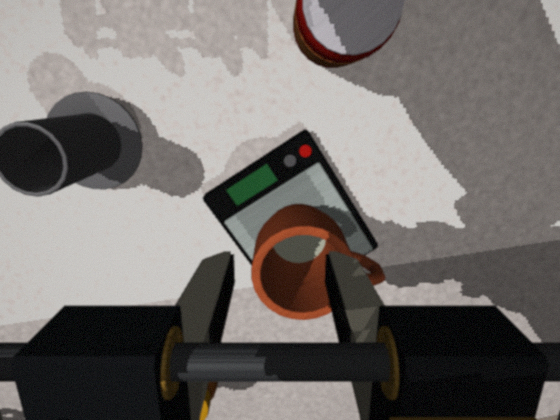

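The mug stands on the pan, with its mouth around (303,272). One finger cuts into the rim contour, so I'm refitting without it and comparing with the pan from the corners seen here: (205,197), (305,130), (377,243).

```bash
python3 - <<'E'
from h import *
im=cv2.imread("pics/w9.png"); c=robot.calibration("wrist")
k=blobs(mask(im,(3,110,30),(14,255,255)))[0].reshape(-1,2)
p=[plane(c,*q,114) for q in k if q[1]>270 and q[0]<320]
print(len(p),fitr(p,43))
A,B,C=[plane(c,u,v,18)[:2] for u,v in((205,197),(305,130),(377,243))]
x=(C-B)/np.linalg.norm(C-B); print("box",A,B,C,(A+C)/2,"pan",(A+C)/2+16*x, np.linalg.norm(A-B),np.linalg.norm(C-B))
D,E=[plane(c,u,v,24)[:2] for u,v in((224,222),(318,164))]
print("pan via display-side edge",(D+E)/2+56*x,np.linalg.norm(D-E))
# chamber rim, two cams
t,ct=shot("top","t10")
E
```

```text
88 (array([597.64349453, 292.91703623]), np.float64(0.32159695111431))
box [535.55861164 208.73517894] [497.05185829 324.67332427] [633.0061042  369.76078646] [584.28235792 289.2479827 ] pan [599.46900133 294.284436  ] 122.16555813519116 143.23559693083533
pan via display-side edge [601.49140362 292.30263281] 113.03794924619332
```

Mug axis (597.6,292.9), pan centre about (600,293): good. Now over the chamber.

Request:
jog_arm --pt "-0.2 -0.4 0 0 0 0" --pt "-0.3 -0.6 0 0 0 0" --pt "-0.35 -0.7 0 0 0 0" --pt "-0.35 -0.7 0 0 0 0" --pt "-0.35 -0.7 0 0 0 0" --pt "-0.35 -0.7 0 0 0 0" --pt "-0.35 -0.7 0 0 0 0" --pt "-0.35 -0.7 0 0 0 0" --pt "-0.35 -0.7 0 0 0 0" --pt "-0.35 -0.7 -0.5 0 0 0" --pt "0 -0.1 -0.6 0 0 0" --pt "0 0 -0.5 0 0 0" --pt "0 0 0 0 0 0" --pt "0 0 0 0 0 0" --pt "0 0 0 0 0 0" --hand 93

```text
clock: 28.95
tool_pos: [454.2, 122.2, 179.6]
tool_rot: [0.0, 0.133, 0.991, 0.0]
force: [-0.3, 0.7, 0.3]
finger_gap: 93.3
grasp_force: 0.0
```

```bash
python3 - <<'E'
from h import *
s=robot.observe(); print(s['tool_pos'],s['force'])
im,c=shot("wrist","w11")
print("pred rim px L,C,R",[proj(c,[453.3+d*.265,120.6+d*.964,116]).round() for d in(-28,0,28)],"front/back",[proj(c,[453.3+d*.964,120.6-d*.265,116]).round() for d in(-28,28)])
E
```

```text
[454.17865699 122.15292003 179.58502405] [-0.28614704  0.70218023  0.27219001]
pred rim px L,C,R [array([235., 224.]), array([277., 224.]), array([320., 224.])] front/back [array([277., 182.]), array([277., 262.])]
```

View pics/w11.png

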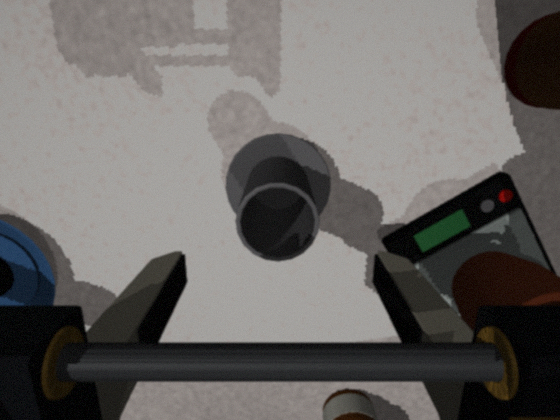

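The chamber rim spans columns 235–321 and rows 183–261, exactly as predicted, so it has not moved. Descending to grasp the tube.

Request:
jog_arm --pt "-0.04 -0.06 -0.4 0 0 0" --pt "0 0 -0.6 0 0 0" --pt "0 0 -0.6 0 0 0" --pt "0 0 -0.6 0 0 0" --pt "0 0 -0.6 0 0 0" --pt "0 0 -0.6 0 0 0" --pt "0 0 -0.5 0 0 0" --pt "0 0 -0.3 0 0 0" --pt "0 0 0 0 0 0" --pt "0 0 0 0 0 0"

```text
clock: 30.0
tool_pos: [452.9, 120.1, 74.3]
tool_rot: [0.0, 0.133, 0.991, -0.0]
force: [0.1, -0.2, 0.3]
finger_gap: 92.7
grasp_force: 0.0
```

Request:
jog_arm --pt "0 0 0 0 0 0" --pt "0 0 0 0 0 0" --pt "0 0 0 0 0 0" --pt "0 0 0 0 0 0" --pt "0 0 0 0 0 0" --pt "0 0 0 0 0 0" --pt "0 0 0 0 0 0" --pt "0 0 0 0 0 0" --pt "0 0 0 0 0 0" --hand 48 --squeeze 20

```text
clock: 30.9
tool_pos: [452.9, 120.2, 74.3]
tool_rot: [0.0, 0.134, 0.991, 0.0]
force: [-0.0, 0.4, 1.6]
finger_gap: 56.5
grasp_force: 20.0
```

Request:
jog_arm --pt "0 0 0.1 0 0 0" --pt "0 0 0.3 0 0 0" --pt "0 0 0.5 0 0 0" --pt "0 0 0.6 0 0 0" --pt "0 0 0.6 0 0 0" --pt "0 0 0.6 0 0 0" --pt "0 0 0.6 0 0 0" --pt "0 0 0.6 0 0 0" --pt "0 0 0.6 0 0 0" --pt "0 0 0.6 0 0 0" --pt "0 0 0.6 0 0 0" --pt "0 0 0.5 0 0 0" --pt "0 0 0.3 0 0 0" --pt "0 0 0 0 0 0" --pt "0 0 0 0 0 0"

```text
clock: 32.4
tool_pos: [452.6, 120.1, 236.2]
tool_rot: [-0.0, 0.134, 0.991, -0.0]
force: [1.0, -0.1, -1.7]
finger_gap: 56.5
grasp_force: 20.0
```

Request:
jog_arm --pt "0.24 0.29 0 0 0 0" --pt "0.48 0.575 0 0 0 0" --pt "0.48 0.575 0 0 0 0" --pt "0.48 0.575 0 0 0 0" --pt "0.48 0.575 0 0 0 0" --pt "0.48 0.575 0 0 0 0" --pt "0.48 0.575 0 0 0 0" --pt "0.48 0.575 0 0 0 0" --pt "0.48 0.575 0 0 0 0" --pt "0.48 0.575 0 0 0 0" --pt "0.48 0.575 0 0 0 0" --pt "0.48 0.575 0 0 0 0" --pt "0.27 0.29 0 0 0 0" --pt "0 0 0 0 0 0" --pt "0 0 0 0 0 0" --pt "0 0 0 0 0 0"

```text
clock: 34.0
tool_pos: [597.1, 292.5, 236.1]
tool_rot: [-0.0, 0.134, 0.991, -0.0]
force: [-0.6, -0.7, -2.2]
finger_gap: 56.4
grasp_force: 20.0
```

```bash
python3 - <<'E'
from h import *
s=robot.observe(); print(s['tool_pos'],s['force'])
im,c=shot("wrist","w12"); 
print(proj(c,[597.6,292.9,114]).round(),[proj(c,[597.6+d*.265,292.9+d*.964,114]).round() for d in(-43,43)])
s_,cs=shot("scene"); cv2.imwrite("pics/s12.png",np.hstack([im[60:420,120:480],cv2.resize(s_[100:220,300:420],(360,360),interpolation=cv2.INTER_CUBIC)]))
E
```

```text
[597.1189036  292.48155427 236.09106615] [-0.64778151 -0.72016953 -2.22479435]
[281. 200.] [array([228., 200.]), array([334., 200.])]
```

View pics/s12.png

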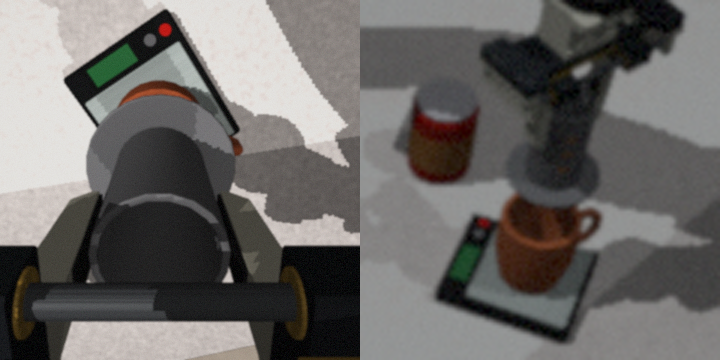

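The chamber hangs over the mug. Lowering 56 mm, slowly at the end.

Request:
jog_arm --pt "0.02 0.02 -0.2 0 0 0" --pt "0 0 -0.4 0 0 0" --pt "0 0 -0.4 0 0 0" --pt "0 0 -0.4 0 0 0" --pt "0 0 -0.3 0 0 0" --pt "0 0 -0.2 0 0 0" --pt "0 0 -0.2 0 0 0" --pt "0 0 -0.2 0 0 0" --pt "0 0 0 0 0 0" --pt "0 0 0 0 0 0"

```text
clock: 35.1
tool_pos: [598.1, 293.3, 179.3]
tool_rot: [0.0, 0.133, 0.991, 0.0]
force: [1.7, 0.7, -0.9]
finger_gap: 56.1
grasp_force: 20.0
```

Request:
jog_arm --pt "0 0 -0.06 0 0 0" --pt "0 0 -0.06 0 0 0" --pt "0 0 -0.06 0 0 0" --pt "0 0 0 0 0 0" --pt "0 0 0 0 0 0"

```text
clock: 35.6
tool_pos: [597.9, 293.2, 174.6]
tool_rot: [-0.0, 0.133, 0.991, -0.0]
force: [0.2, 0.7, -1.8]
finger_gap: 56.1
grasp_force: 20.0
```

Request:
jog_arm --pt "0 0 -0.04 0 0 0" --pt "0 0 -0.04 0 0 0" --pt "0 0 0 0 0 0" --pt "0 0 0 0 0 0"

```text
clock: 36.0
tool_pos: [598.0, 293.2, 172.6]
tool_rot: [-0.0, 0.133, 0.991, -0.0]
force: [-0.2, -0.4, -1.5]
finger_gap: 56.4
grasp_force: 20.0
```

Request:
jog_arm --pt "0 0 -0.03 0 0 0" --pt "0 0 0 0 0 0" --pt "0 0 0 0 0 0"

```text
clock: 36.3
tool_pos: [598.2, 293.3, 172.4]
tool_rot: [0.0, 0.133, 0.991, 0.0]
force: [-1.1, -0.8, 2.5]
finger_gap: 56.1
grasp_force: 20.0
```

Contact at the expected height (172.4). Releasing and rising, then a look.

Request:
jog_arm --pt "0 0 0 0 0 0" --pt "0 0 0 0 0 0" --pt "0 0 0 0 0 0" --pt "0 0 0 0 0 0" --pt "0 0 0 0 0 0" --pt "0 0 0 0 0 0" --hand 93

```text
clock: 36.9
tool_pos: [598.0, 293.3, 171.8]
tool_rot: [-0.0, 0.133, 0.991, -0.0]
force: [-0.2, 1.2, 1.0]
finger_gap: 92.2
grasp_force: 0.0
```

Request:
jog_arm --pt "0 0 0.2 0 0 0" --pt "0 0 0.4 0 0 0" --pt "0 0 0.7 0 0 0" --pt "0 0 0.8 0 0 0" --pt "0 0 0.8 0 0 0" --pt "0 0 0.8 0 0 0" --pt "0 0 0.5 0 0 0" --pt "0 0 0 0 0 0" --pt "0 0 0 0 0 0" --pt "0 0 0 0 0 0"

```text
clock: 37.9
tool_pos: [597.4, 293.0, 275.3]
tool_rot: [-0.001, 0.134, 0.991, -0.001]
force: [0.5, -0.5, -1.1]
finger_gap: 92.5
grasp_force: 0.0
```

```bash
python3 - <<'E'
from h import *
s=robot.observe(); print(s['tool_pos'],s['force'])
im,c=shot("wrist","w13")
print("pred rim L,C,R",[proj(c,[598+d*.265,293+d*.964,214]).round() for d in(-28,0,28)],[proj(c,[598+d*.964,293-d*.265,214]).round() for d in(-28,28)])
s_,cs=shot("scene"); cv2.imwrite("pics/s13.png",np.hstack([im[60:420,120:480],cv2.resize(s_[100:220,300:420],(360,360),interpolation=cv2.INTER_CUBIC)]))
E
```

```text
[597.44546079 293.03031255 275.28883704] [ 0.53648775 -0.51690275 -1.09820321]
pred rim L,C,R [array([238., 226.]), array([280., 226.]), array([323., 226.])] [array([280., 185.]), array([280., 265.])]
```

View pics/s13.png

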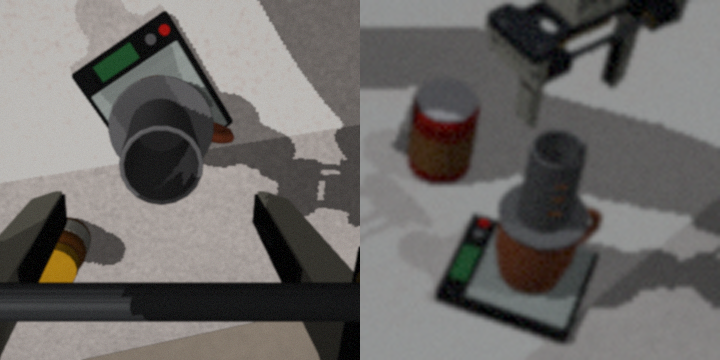

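The chamber rim spans columns 239–324 and rows 186–263, as predicted, so it stands upright on the mug with the flange flat. Next the funnel.

Request:
jog_arm --pt "0 -0.5 0 0 0 0" --pt "0 -1 0 0 0 0" --pt "0 -1 0 0 0 0" --pt "0 -1 0 0 0 0" --pt "0 -1 0 0 0 0" --pt "0 -1 0 0 0 0" --pt "0 -1 0 0 0 0" --pt "0 -1 0 0 0 0" --pt "0 -1 0 0 0 0" --pt "0 -1 0 0 0 0" --pt "0 -1 0 0 0 0" --pt "0 -1 0 0 0 0" --pt "0 -1 0 0 0 0" --pt "0 -1 0 0 0 0" --pt "0 -1 0 0 0 0" --pt "0 -1 0 0 0 0" --pt "0 -1 0 0 0 0" --pt "0 -1 0 0 0 0" --pt "0 -1 0 0 0 0" --pt "0 -1 0 0 0 0"

```text
clock: 40.0
tool_pos: [597.2, -195.9, 276.5]
tool_rot: [-0.0, 0.134, 0.991, -0.0]
force: [0.1, -0.0, -0.1]
finger_gap: 93.0
grasp_force: 0.0
```

Request:
jog_arm --pt "-0.2 -1 -0.2 0 0 0" --pt "-0.2 -1 -0.5 0 0 0" --pt "-0.2 -1 -0.7 0 0 0" --pt "-0.2 -1 -0.8 0 0 0" --pt "0 -1 -0.8 0 0 0" --pt "0 -0.5 -0.8 0 0 0" --pt "0 0 -0.8 0 0 0" --pt "0 0 -0.5 0 0 0" --pt "0 0 0 0 0 0" --pt "0 0 0 0 0 0" --pt "0 0 0 0 0 0"

```text
clock: 41.1
tool_pos: [578.8, -331.9, 151.1]
tool_rot: [0.001, 0.133, 0.991, -0.001]
force: [0.2, -0.6, 0.4]
finger_gap: 92.8
grasp_force: 0.0
```

```bash
python3 - <<'E'
from h import *
s=robot.observe(); print(s['tool_pos'],s['force'])
im,c=shot("wrist","w14"); g=cv2.cvtColor(im,cv2.COLOR_BGR2GRAY)
for th in(35,50):
  for k in blobs(cv2.inRange(g[:300],0,th),300)[:4]:
    b=cv2.boundingRect(k); q=k.reshape(-1,2); p=[plane(c,*x,54) for x in q if x[1]>b[1]+.55*b[3]]
    print(th,b,*[np.round(x,1) for x in circ_world(c,k,54)],fitr(p,31))
E
```

```text
[ 578.75253028 -331.94637299  151.11942823] [ 0.16127053 -0.58146774  0.43651285]
35 (397, 0, 163, 68) [ 471.1 -175. ] 47.8 (array([ 484.92086224, -173.53329762]), np.float64(2.444848725704082))
35 (226, 174, 80, 81) [ 581.4 -343.9] 31.1 (array([ 581.57954128, -344.43120864]), np.float64(0.4632334436926412))
35 (373, 255, 34, 45) [ 657.3 -258.5] 21.1 (array([ 648.89176518, -248.93422893]), np.float64(3.654635165961125))
35 (154, 255, 32, 45) [ 608.9 -434.6] 18.7 (array([ 596.35243241, -441.02594595]), np.float64(3.5777940842174107))
50 (396, 0, 164, 69) [ 471.8 -175.4] 47.9 (array([ 485.70688753, -174.27415039]), np.float64(2.5717409320235083))
50 (225, 173, 82, 83) [ 581.5 -343.9] 31.5 (array([ 581.91340885, -344.44210859]), np.float64(0.33879116322564934))
50 (0, 0, 105, 101) [ 432.4 -443.8] 35.2 (array([ 432.17892266, -432.72594341]), np.float64(4.424483924792889))
50 (372, 254, 101, 46) [ 656.1 -233.8] 42.2 (array([ 656.27087102, -239.83786832]), np.float64(7.216433378414928))
```

View pics/w14.png

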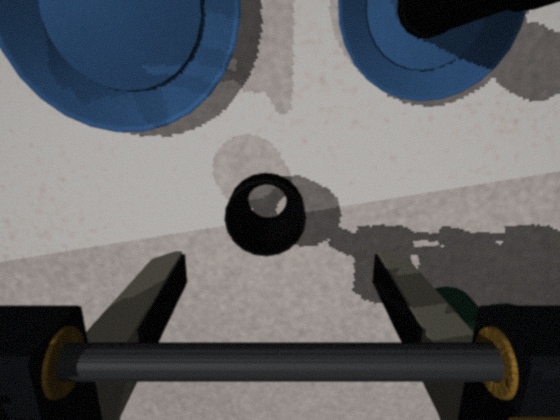

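The funnel is at (265,215), axis (581.7,-344.3). Centring, lowering and gripping the band.

Request:
jog_arm --pt "0.12 -0.5 0 0 0 0" --pt "0 0 -0.4 0 0 0" --pt "0 0 -0.6 0 0 0" --pt "0 0 -0.7 0 0 0" --pt "0 0 -0.7 0 0 0" --pt "0 0 -0.7 0 0 0" --pt "0 0 -0.7 0 0 0" --pt "0 0 -0.6 0 0 0" --pt "0 0 -0.4 0 0 0" --pt "0 0 -0.2 0 0 0" --pt "0 0 0 0 0 0" --pt "0 0 0 0 0 0"

```text
clock: 42.35
tool_pos: [581.5, -344.6, 25.2]
tool_rot: [0.001, 0.134, 0.991, -0.0]
force: [0.6, -0.3, 0.4]
finger_gap: 93.0
grasp_force: 0.0
```

Request:
jog_arm --pt "0 0 0 0 0 0" --pt "0 0 0 0 0 0" --pt "0 0 0 0 0 0" --pt "0 0 0 0 0 0" --pt "0 0 0 0 0 0" --pt "0 0 0 0 0 0" --pt "0 0 0 0 0 0" --pt "0 0 0 0 0 0" --hand 54 --squeeze 12

```text
clock: 43.15
tool_pos: [581.1, -344.3, 24.5]
tool_rot: [0.0, 0.134, 0.991, -0.0]
force: [-0.5, 0.4, 2.4]
finger_gap: 60.3
grasp_force: 12.0
```

Request:
jog_arm --pt "0 0 0.2 0 0 0" --pt "0 0 0.5 0 0 0" --pt "0 0 0.8 0 0 0" --pt "0 0 0.9 0 0 0" --pt "0 0 0.9 0 0 0" --pt "0 0 0.9 0 0 0" --pt "0 0 0.9 0 0 0" --pt "0 0 0.9 0 0 0" --pt "0 0 0.9 0 0 0" --pt "0 0 0.9 0 0 0" --pt "0 0 0.9 0 0 0" --pt "0 0 0.6 0 0 0" --pt "0 0 0.3 0 0 0" --pt "0 0 0 0 0 0" --pt "0 0 0 0 0 0"

```text
clock: 44.65
tool_pos: [580.7, -344.1, 263.3]
tool_rot: [-0.001, 0.134, 0.991, 0.0]
force: [-0.9, -0.6, -0.9]
finger_gap: 60.3
grasp_force: 12.0
```

The gap of 60.3 mm against a 62 mm band is slightly odd, so I'm checking how the funnel sits in the hand before the transfer.

```bash
python3 - <<'E'
from h import *
s=robot.observe(); print(s['tool_pos'],s['tool_rot'],s['finger_gap'],s['grasp_force'])
im,c=shot("wrist","w15"); z=s['tool_pos'][2]-24.5+54
x,y=s['tool_pos'][:2]
print("pred band-top L,C,R",[proj(c,[x+d*.265,y+d*.964,z]).round() for d in(-31,0,31)],"near/far",[proj(c,[x+d*.964,y-d*.265,z]).round() for d in(-31,31)])
print("spout end",[proj(c,[x+d*.265,y+d*.964,z-54]).round() for d in(-20,0,20)],[proj(c,[x+d*.964,y-d*.265,z-54]).round() for d in(-20,20)])
cv2.imwrite("pics/w15c.png",im[150:420,120:440])
E
```

```text
[ 580.66790143 -344.05730945  263.29887247] [-6.28631680e-04  1.33525228e-01  9.91045166e-01  3.11911835e-04] 60.341121708221834 11.979164523049803
pred band-top L,C,R [array([207., 301.]), array([281., 301.]), array([354., 301.])] near/far [array([281., 232.]), array([280., 362.])]
spout end [array([244., 249.]), array([280., 249.]), array([316., 249.])] [array([280., 215.]), array([280., 281.])]
```

View pics/w15c.png

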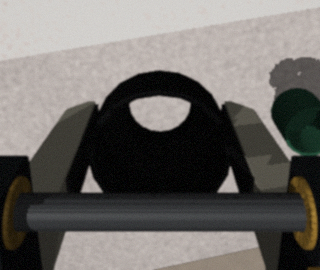

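The funnel sits symmetric, spout hole centred on column 280 and about where predicted, so the grasp is good. Transferring to the chamber.

Request:
jog_arm --pt "0 0.5 0 0 0 0" --pt "0 1 0 0 0 0" --pt "0 1 0 0 0 0" --pt "0 1 0 0 0 0" --pt "0 1 0 0 0 0" --pt "0 1 0 0 0 0" --pt "0 1 0 0 0 0" --pt "0 1 0 0 0 0" --pt "0 1 0 0 0 0" --pt "0 1 0 0 0 0" --pt "0 1 0 0 0 0" --pt "0 1 0 0 0 0" --pt "0 1 0 0 0 0" --pt "0 1 0 0 0 0" --pt "0 1 0 0 0 0" --pt "0 1 0 0 0 0" --pt "0 1 0 0 0 0" --pt "0 1 0 0 0 0" --pt "0 1 0 0 0 0" --pt "0 1 0 0 0 0"

```text
clock: 46.7
tool_pos: [579.9, 144.9, 263.4]
tool_rot: [-0.001, 0.133, 0.991, -0.0]
force: [0.4, -1.0, -0.0]
finger_gap: 60.4
grasp_force: 12.0
```

Request:
jog_arm --pt "0.1 1 0 0 0 0" --pt "0.1 1 0 0 0 0" --pt "0.1 1 0 0 0 0" --pt "0.1 1 0 0 0 0" --pt "0.1 1 0 0 0 0" --pt "0.1 0.7 0 0 0 0" --pt "0.08 0.28 0 0 0 0" --pt "0 0 0 0 0 0" --pt "0 0 0 0 0 0" --pt "0 0 0 0 0 0"

```text
clock: 47.7
tool_pos: [598.0, 291.8, 264.4]
tool_rot: [-0.0, 0.134, 0.991, -0.0]
force: [-0.7, 0.6, -0.5]
finger_gap: 60.7
grasp_force: 12.0
```

```bash
python3 - <<'E'
from h import *
s=robot.observe(); print(s['tool_pos'],s['force'],s['finger_gap'])
E
```

```text
[597.97890395 291.83818501 264.36998727] [-0.6509073   0.60172734 -0.47952548] 60.6800539370689
```

Request:
jog_arm --pt "0 0.05 -0.2 0 0 0" --pt "0 0 -0.3 0 0 0" --pt "0 0 -0.3 0 0 0" --pt "0 0 -0.2 0 0 0" --pt "0 0 -0.2 0 0 0" --pt "0 0 -0.2 0 0 0" --pt "0 0 -0.1 0 0 0" --pt "0 0 0 0 0 0" --pt "0 0 0 0 0 0"

```text
clock: 48.6
tool_pos: [598.1, 294.1, 227.1]
tool_rot: [0.0, 0.133, 0.991, 0.0]
force: [0.1, 0.4, -1.0]
finger_gap: 60.6
grasp_force: 12.0
```

Request:
jog_arm --pt "0 0 -0.06 0 0 0" --pt "0 0 -0.06 0 0 0" --pt "0 0 -0.04 0 0 0" --pt "0 0 0 0 0 0" --pt "0 0 0 0 0 0"

```text
clock: 49.1
tool_pos: [598.0, 294.0, 222.9]
tool_rot: [-0.0, 0.133, 0.991, 0.0]
force: [0.2, -0.9, -0.9]
finger_gap: 60.1
grasp_force: 12.0
```

Request:
jog_arm --pt "0 -0.02 -0.04 0 0 0" --pt "0 0 -0.04 0 0 0" --pt "0 0 -0.04 0 0 0" --pt "0 0 0 0 0 0" --pt "0 0 0 0 0 0"

```text
clock: 49.6
tool_pos: [598.0, 293.5, 220.0]
tool_rot: [0.0, 0.134, 0.991, 0.0]
force: [-1.5, 0.7, 1.4]
finger_gap: 60.5
grasp_force: 12.0
```

Request:
jog_arm --pt "0 0 -0.04 0 0 0" --pt "0 0 0 0 0 0" --pt "0 0 0 0 0 0"

```text
clock: 49.9
tool_pos: [598.1, 293.6, 219.2]
tool_rot: [0.0, 0.133, 0.991, 0.0]
force: [-0.2, -0.0, 3.7]
finger_gap: 60.4
grasp_force: 12.0
```

Seated (Fz turned to +3.7 N at 219, 218.5 expected). Releasing, rising and checking.

Request:
jog_arm --pt "0 0 0 0 0 0" --pt "0 0 0 0 0 0" --pt "0 0 0 0 0 0" --pt "0 0 0 0 0 0" --pt "0 0 0 0 0 0" --pt "0 0 0 0 0 0" --hand 93

```text
clock: 50.5
tool_pos: [598.0, 293.5, 218.8]
tool_rot: [-0.0, 0.134, 0.991, -0.0]
force: [-1.0, 0.0, 0.7]
finger_gap: 92.7
grasp_force: 0.0
```

Request:
jog_arm --pt "0 0 0.2 0 0 0" --pt "0 0 0.4 0 0 0" --pt "0 0 0.6 0 0 0" --pt "0 0 0.7 0 0 0" --pt "0 0 0.7 0 0 0" --pt "0 0 0.7 0 0 0" --pt "0 0 0.6 0 0 0" --pt "0 0 0 0 0 0" --pt "0 0 0 0 0 0" --pt "0 0 0 0 0 0"

```text
clock: 51.5
tool_pos: [597.7, 293.4, 315.2]
tool_rot: [-0.001, 0.133, 0.991, -0.0]
force: [-0.1, -0.7, 0.1]
finger_gap: 92.9
grasp_force: 0.0
```

```bash
python3 - <<'E'
from h import *
s=robot.observe(); print(s['tool_pos'],s['force'],s['clock'])
im,c=shot("wrist","w16")
for z in(248,251):print("band top",[proj(c,[598+d*.265,293+d*.964,z]).round() for d in(-31,31)],[proj(c,[598+d*.964,293-d*.265,z]).round() for d in(-31,31)])
s_,cs=shot("scene"); cv2.imwrite("pics/s16.png",np.hstack([im[60:420,120:480],cv2.resize(s_[100:220,300:420],(360,360),interpolation=cv2.INTER_CUBIC)]))
E
```

```text
[597.65345275 293.38604193 315.17716295] [-0.08607309 -0.69238823  0.09162293] 51.5
band top [array([234., 223.]), array([326., 223.])] [array([280., 178.]), array([280., 265.])]
band top [array([233., 225.]), array([327., 225.])] [array([280., 179.]), array([280., 267.])]
```

View pics/s16.png

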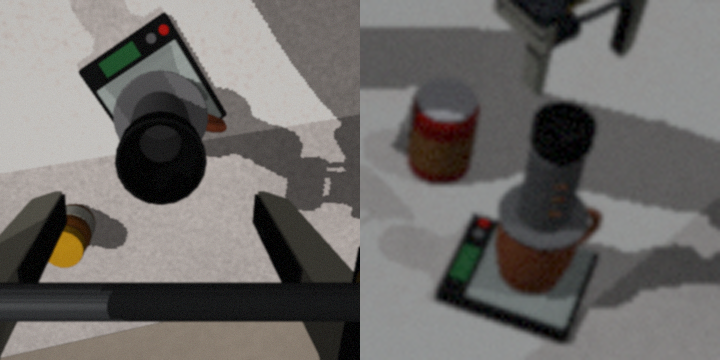

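The funnel band spans columns 236–326 with its far edge at row 264, matching the seated height of 248 mm. Everything is upright and the gripper is clear, so I'm handing in.

```bash
python3 -c "
from workcell import robot
print(robot.hand_in())"
```

```text
the job is handed in; nothing more can be done
None
```

Handed in at about 52 s: the plunger is on the small blue saucer, and the mug is on the scale pan with the chamber on it and the funnel seated on top, all as checked in the images. I viewed 19 pictures, over the limit of 14.

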